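# Lay out the refills with the tape gun and the stapler

### The arm

A 7-joint arm with a two-finger parallel gripper is mounted at the origin on the work surface. World frame = base frame: x ahead of the robot, y to its left, z up, the work surface at z = 0. Lengths are in m, angles in degrees, forces in N, time in s.
With the tool pointing down it reaches from about 0.425 to 0.875 m from the base axis. Payload 4.7 kg.
Tool frame: the origin (TCP) lies on the centre line of the jaws, within the pads' length; the fingertips stand env.tip_extent ahead of it and the grasp point (between the pads) lies 8 mm behind it (env.tip_extent is the distance from the TCP to the fingertips, in m); z points along the fingers, x is the direction in which the jaws open and shut, and the axes are right-handed (so a half turn about z gives the same grasp; the last joint's range is limited). The gripper opens to 87 mm and grips with 3 to 60 N. Pads are 19 mm wide; open, the fingers measure 117 mm over their backs; the gripper's body (75 mm by 190 mm) begins 51 mm behind the grasp point.
Start: joints at [-72.76, 18.392, -4.016, 83.108, 1.295, 78.541, -3.26], TCP at [0.184, 0.623, 0.234] pointing down, gripper open.
Joint ranges: [-163.93, 163.93], [-17.29, 119.83], [-79.2, 71.16], [3.27, 140.29], [-89.18, 269.18], [5.43, 117.66], [-154.24, 154.24]. Speed limits (degrees/s): [147.25, 147.25, 180, 180, 180, 180, 180].

### API

Orientations are given as [roll, pitch, yaw] about the fixed x, y, z axes, in that order (R = Rz(yaw) Ry(pitch) Rx(roll)).
In Python, from cell import status, cams, env, outline_of, landmark_of gives the robot as it stands. The module is installed in compiled form; this text tells all that it offers.
- The arm moves only by the tool jog_arm, never from a script. Its argument "rows" is a list of rows, each a list of 7 numbers: the closure, from 0 (fully open) to 1 (shut), then the shift along the tool's x, y, z in m, then the turn, a rotation vector about the tool's x, y, z in degrees. A call has 1 to 12 rows; each row shifts and turns the commanded pose from where the row before left it, along the tool's axes as they then stand; what a row does not reach is not made up. A row lasts 1/12 s, in which the tool goes at most 41.7 mm and 7.16 degrees, less where a joint would pass 70% of its speed; a pose out of reach is approached as far as the arm can. A call with a gripper value outside its range is refused whole. The fingers move at their own pace and stop on an object; "grip_force" is the grip in N (left out, the last holds). Time passes only in rows, so rows that do not move let the fingers close. It gives the time, the measured TCP pose, the force and the opening at its end, in the units of the state.
- status.get_obs(): the state, without advancing time (a new reading comes with each control period).
- cams.read_camera(name): name is "scene" or "top" or "wrist"; returns (picture, depth): 400x640x3 uint8, red, green, blue; 400x640 float32, m along the optical axis (not along the pixel's ray), 0 where there is no reading.
- cams.camera_params(name): a dict with "vfov" (degrees; the focal length in pixels is half the picture's height over the tangent of half this angle, whatever the lens; pixels are square), "cx", "cy" (the principal point, pixels), "k1" (the pictures are not rectified: a ray, as slopes to the right and down, at radius r is drawn at 1 + k1 r^2 times it, then the intrinsics apply), "eye" and "attitude" of the camera in the world. Camera axes: x right, y up, looking along -z (the intrinsics and any distortion apply to the point x, -y, -z); pixel columns grow to the right and rows downward; lengths in m; the calibration is good to about 2 mm. A picture is of the moment at which its call begins: read the wrist's pose just before it. camera_params takes no time and is no camera call; for the wrist camera it gives the pose at the moment of the call.
- env.sign_off(): hands the job in, once; it reports no verdict.
Trained networks look in the newest picture that a camera, given by its name, has taken for a name from the list of things; names that differ only in an ending like _2 or _b are one class to them, and where a whole thing is asked for, a point or a joint stands for the part that bears it (a point fixed in the world has none). Each returns a list of dicts, best first, with "conf" (0 to 1); they miss things now and then, are a little off and sometimes report something else, mostly with a low value. They report only what shows in the picture. A call takes as long as a camera call. They do not tell look-alikes from the thing itself.
- outline_of(camera, name): "pixels" (400x640 bool, what is visible of it) and "box" ([left, top, right, bottom] in pixels, round what is visible of it).
- landmark_of(camera, name): "position" ([row, column] in pixels: a listed point, or the origin of a listed thing).
The state is a dict: "time_s": time; "qpos": joint angles; "joint_velocities": joint speeds; "effort": joint torques, N m; "tool_pos": TCP position; "tool_rot": TCP orientation; "force": force on the tool from outside, world axes, zero at the start; "wrist_torque": the same for the moment, N m; "grip_width": finger opening in m.
Only numpy, scipy, OpenCV 4.12 (cv2) and the standard library are available. Lean on these libraries where they do the work, as an engineer would, in place of code of your own. Each camera call takes 0.05 s, during which the arm holds its last target. There are 200 camera calls.

### The job

The tape gun and the stapler already lie side by side on the shelf, handles towards the robot; set out the rest of the packing kit around them without shifting the two tools, the tape measure or the jar. Directly behind the tape gun (beyond it, in line with its handle and hub, about 3 cm clear) lay the wide tape roll flat with the narrow roll centred on top of it; directly behind the stapler, about 3 cm clear of its nose, put the box of staples, square to it with its long side crosswise. Stand the pencil cup midway between the rolls and the staple box in the same row, and lay the scraper midway between the gun's hub and the middle of the stapler, parallel to the stapler with its handle towards the robot.

Things in the scene. Friction and masses are not known exactly. Their poses are not given: they have to be found in the camera images.
- wide_roll: Wide brown packing-tape roll, loose, lying flat: a ring 108 mm outside diameter, 76 mm bore (wall 16 mm), 50 mm high, about 0.3 kg. Origin: centre of its underside, on the ring's axis; z up along the axis. The larger and taller of the two rolls. Pinch its wall, one finger in the bore.
- narrow_roll: Narrow brown packing-tape roll, loose, lying flat: a ring 94 mm outside diameter, 76 mm bore (wall 9 mm), 25 mm high, about 0.1 kg. Origin: centre of its underside, on the ring's axis; z up along the axis. Its final place is flat on top of the wide roll, its underside 50 mm above the shelf.
- staple_box: Box of staples, loose: a small closed cardboard carton with a paper label on the lid, 46 mm along its x axis, 70 mm (long side) along its y axis, 34 mm high, about 0.12 kg. Origin: centre of its underside. Its final place has its x axis parallel to the stapler's x axis (either way round).
- pencil_cup: Empty wooden pencil cup, loose, standing upright: a round cup 64 mm outside diameter, wall 6 mm, 95 mm high, about 0.13 kg. Origin: centre of its underside; z up.
- scraper: Small scraper, loose, lying flat: white handle and black silicone blade, 121 mm long in all. Origin: under the middle of its length; x runs along it from the handle towards the blade. Handle from x = -60 to +16 mm, 20 mm wide, 16 mm thick; collar 30 mm wide at x = 15 to 27 mm; blade from x = 25 to 61 mm, 50 mm wide, 8 mm thick. About 0.05 kg.
- tape_gun: Grey tape gun without tape, lying on its side, loose, 0.5 kg; stays put. Origin: on the shelf under its hub's centre. Hub 70 mm wide, 63 mm high with its knob, on a plate 92 mm in diameter (far edge x = +46 mm). Black handle along -x (to the robot) to x = -149 mm, 32 mm high. Nose with cutter blade along +y to y = 77 mm, 56 mm high. Stapler parallel to it, 345-375 mm to its left or right.
- stapler: Orange desktop stapler standing on its black base, loose but to be left alone; 0.32 kg. 150 mm long, 36 mm wide, 63 mm high. Origin: on the shelf under the middle of its length; x runs along it from the hinge end (towards the robot, x = -75 mm) to the nose (x = +75 mm, away from the robot), behind which the box of staples goes.
- tape_measure: Black steel-tape measure, 62 x 75 x 40 mm, loose bystander at the far side of the shelf. Origin: centre of its underside.
- jar: Glass jar with a steel cap, 64 mm diameter, 85 mm high, loose bystander at the far side of the shelf. Origin: centre of its underside.
Things that resemble listed ones, but are neither listed nor needed, are in the scene too. Of the things that look like the scraper, take the one that is farthest to the robot's right at the start.

How it is judged (in metres and radians):
At the end, for the whole second after the job is handed in: Rolls stacked (12 mm) behind the gun, box square behind the stapler: centre 113-150 mm from tool origin, 18 mm sideways; cup in their row (103-160 mm), scraper between tools (30 mm fore-aft, handle to robot), each 150-210 mm from both neighbours; within 0.25 rad, flat, still (x of wide_roll in the frame of tape_gun between 0.113 and 0.15 m and y of wide_roll in the frame of tape_gun between -0.018 and 0.018 m and height (world z) of wide_roll between -0.005 and 0.005 m and angle between each of wide_roll, staple_box, narrow_roll, pencil_cup's own z axis and vertical below 0.08 rad and x of staple_box in the frame of stapler between 0.113 and 0.15 m and y of staple_box in the frame of stapler between -0.018 and 0.018 m and height (world z) of staple_box between -0.005 and 0.005 m and angle between the x axis of each of staple_box, scraper and the x axis of stapler, either way round below 0.25 rad and horizontal distance between narrow_roll and wide_roll below 0.012 m and height (world z) of narrow_roll between 0.046 and 0.055 m and x of pencil_cup in the frame of tape_gun between 0.103 and 0.16 m and x of pencil_cup in the frame of stapler between 0.103 and 0.16 m and horizontal distance between pencil_cup and wide_roll between 0.15 and 0.21 m and horizontal distance between pencil_cup and staple_box between 0.15 and 0.21 m and height (world z) of pencil_cup between -0.005 and 0.005 m and x of scraper in the frame of tape_gun between -0.03 and 0.03 m and horizontal distance between scraper and tape_gun between 0.15 and 0.21 m and x of scraper in the frame of stapler between -0.03 and 0.03 m and horizontal distance between scraper and stapler between 0.15 and 0.21 m and x of pencil_cup in the frame of scraper above 0.05 m and height (world z) of scraper between -0.005 and 0.005 m and angle between scraper's own z axis and vertical below 0.1 rad and linear speed of each of wide_roll, narrow_roll, staple_box, pencil_cup, scraper below 0.02 m/s); the robot touches nothing.
It fails at once if the tape gun, the stapler, the tape measure or the jar is shifted by more than 15 mm (distance of any of tape_gun, stapler, tape_measure, jar from where it was at the start of the episode above 0.015 m).
It also fails if it takes over 139 s, if anything falls off the work surface, if the arm or the gripper's body presses on something with over 40 N, if the wrist force passes 120 N, or if a joint passes its speed limit or range.

## Working session

There is one attempt and no reset: what is moved stays moved. The work goes in short steps, Python scripts to look and compute and a tool call to move; the robot and the scene stay as the last step left them, time stands still between calls to the robot, and variables do not carry over. Pictures are saved under pics/ and viewed, about 12 in all and at most 16, crops included, and the job is handed in when it is done.

Besides the shell and the picture viewer there is one more tool, called as name([rows], argument=value, ...), one row to a line, values as JSON. jog_arm: Moves the arm, as the interface text tells. Its arguments: {"type":"object","properties":{"rows":{"type":"array"},"grip_force":{"type":"number"}},"required":["rows"]}

```bash
mkdir -p pics
cat > h.py <<'E'
import numpy as np, cv2
from cell import status, cams, env, outline_of, landmark_of
from scipy.spatial.transform import Rotation as R
def att(p):
    a=np.array(p["attitude"],float)
    return a if a.shape==(3,3) else (R.from_quat(a).as_matrix() if a.size==4 else R.from_euler('xyz',a,degrees=True).as_matrix())
def K(p): f=200/np.tan(np.radians(p["vfov"]/2)); return f
def rays(p,uv):
    uv=np.asarray(uv,float).reshape(-1,2); f=K(p)
    d=np.c_[(uv[:,0]-p["cx"])/f,(uv[:,1]-p["cy"])/f]; s=d.copy()
    for _ in range(20): s=d/(1+p["k1"]*(s**2).sum(1,keepdims=True))
    return np.c_[s[:,0],-s[:,1],-np.ones(len(s))]@att(p).T   # per unit depth
def on_plane(p,uv,z):
    r=rays(p,uv); e=np.array(p["eye"]); return e+r*((z-e[2])/r[:,2])[:,None]
def cloud(p,depth,mask=None):
    m=depth>0
    if mask is not None: m&=mask
    v,u=np.nonzero(m); return np.array(p["eye"])+rays(p,np.c_[u,v])*depth[v,u][:,None]
def save(n,img): cv2.imwrite("pics/"+n+".png",img[:,:,::-1])
E
python3 - <<'E'
from h import *
print(env.tip_extent, status.get_obs())
for c in("scene","top"):
    p=cams.camera_params(c);print(c,p);im,d=cams.read_camera(c);save(c+"0",im);np.savez(c+"0",im=im,d=d)
    for n in "wide_roll narrow_roll staple_box pencil_cup scraper tape_gun stapler tape_measure jar".split():
        for o in outline_of(c,n)[:4]:
            m=o["pixels"]; P=cloud(p,d,m); 
            print(n,round(o["conf"],2),np.round(o["box"]).astype(int), np.round(np.median(P,0),3) if len(P) else None, np.round(np.percentile(P,98,axis=0),3) if len(P) else None,np.round(np.percentile(P,2,axis=0),3) if len(P) else None)
E
```

```text
0.011 {'time_s': 0.0, 'qpos': array([-72.76073237,  18.4407238 ,  -4.01365087,  83.17652348,
         1.29475847,  78.54162052,  -3.26085858]), 'joint_velocities': array([-0.00356271, -0.01410072, -0.015144  ,  0.07280988,  0.02154241,
        0.04434082, -0.07947086]), 'effort': array([ 2.12159898e-04, -4.91293752e+01, -4.03812155e-01, -3.12521875e+01,
       -6.38491334e-02,  4.38717962e-02,  1.94407862e-04]), 'tool_pos': array([0.1837743 , 0.62290437, 0.23242818]), 'tool_rot': array([1.79993768e+02, 1.13641863e-01, 7.35678204e+01]), 'force': array([-0.34236453, -0.62039565,  0.41290151]), 'wrist_torque': array([-0.04811758,  0.02207215, -0.03309355]), 'grip_width': 0.08719977696523573}
scene {'vfov': 43.41571814609843, 'cx': 329.06039228301006, 'cy': 196.6960792200557, 'k1': -0.09731935556645813, 'eye': array([ 1.08769837, -0.95337143,  0.84974486]), 'attitude': array([54.45485334, -0.12037654, 31.40779572])}
wide_roll 0.55 [343 131 376 156] [0.423 0.333 0.035] [0.47  0.401 0.052] [0.377 0.301 0.005]
narrow_roll 0.66 [310 153 370 193] [0.48  0.151 0.028] [0.529 0.24  0.056] [ 0.35
[... 1896 characters left out ...]
] [ 0.496 -0.418  0.002]
scraper 0.24 [227 210 280 286] [0.47  0.164 0.037] [0.525 0.235 0.061] [0.35  0.127 0.001]
tape_gun 0.84 [231 209 278 287] [0.47  0.163 0.035] [0.527 0.23  0.061] [0.348 0.127 0.   ]
tape_gun 0.62 [464 177 488 229] [ 0.572 -0.396  0.012] [ 0.609 -0.366  0.021] [ 0.496 -0.414  0.005]
stapler 0.91 [387 187 407 247] [ 0.513 -0.181  0.057] [ 0.58  -0.167  0.066] [ 0.444 -0.203  0.005]
stapler 0.28 [451 238 482 266] [ 0.421 -0.356  0.036] [ 0.45  -0.322  0.041] [ 0.393 -0.393  0.013]
tape_measure 0.57 [343 106 375 143] [ 0.755 -0.091  0.037] [ 0.789 -0.051  0.044] [ 0.727 -0.126  0.009]
jar 0.68 [258 111 282 139] [0.743 0.138 0.084] [0.777 0.168 0.091] [0.721 0.112 0.007]
```

Run:
```python
from h import *
a=np.load("top0.npz")["im"]; b=np.load("scene0.npz")["im"]
save("topbig",cv2.resize(a[90:340,130:530],(800,500),interpolation=cv2.INTER_CUBIC))
save("scenebig",cv2.resize(b[110:350,150:470],(800,600),interpolation=cv2.INTER_CUBIC))
```

```text
(no output)
```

View pics/topbig.png

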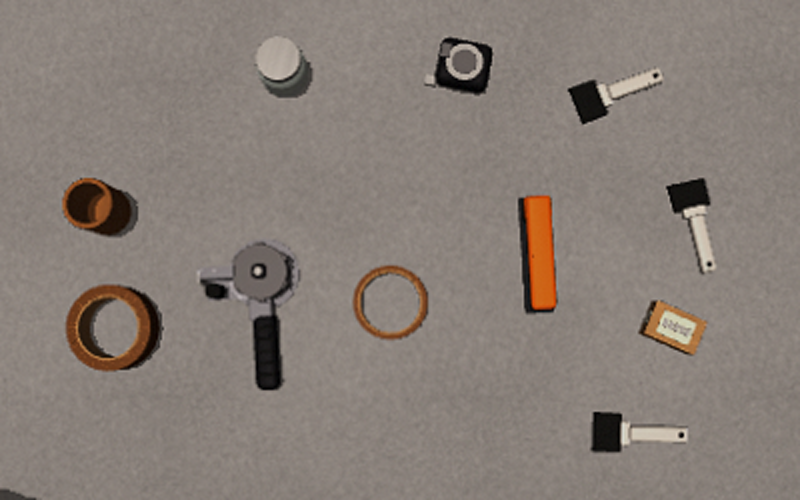

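View pics/scenebig.png

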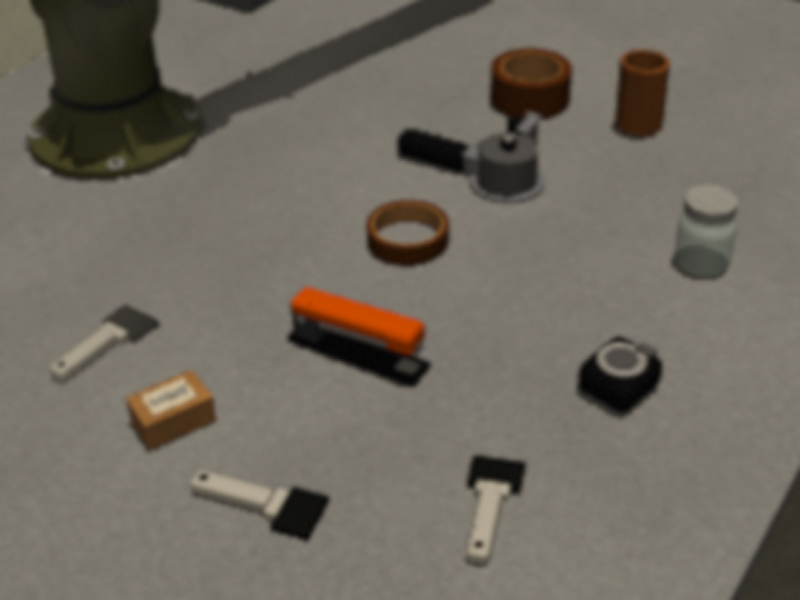

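Run:
```python
from h import *
for c in("top","scene"):
    p=cams.camera_params(c);im,d=cams.read_camera(c)
    print(c)
    def get(n,i=0):
        L=outline_of(c,n)
        return L
    def pc(o):return cloud(p,d,cv2.erode(o["pixels"].astype(np.uint8),np.ones((2,2)))>0)
    for n in "wide_roll narrow_roll pencil_cup jar".split():
        for o in get(n)[:2]:
            P=pc(o); zt=np.percentile(P[:,2],95); T=P[P[:,2]>zt-.008]
            print(n,round(zt,3),[np.round(v,3) for v in cv2.minEnclosingCircle(T[:,:2].astype(np.float32))],len(T))
    for n in "staple_box stapler scraper".split():
        for o in get(n)[:3]:
            P=pc(o); zt=np.percentile(P[:,2],95); T=P[P[:,2]>(zt-.008 if n!="scraper" else -1)]
            r=cv2.minAreaRect((T[:,:2]*1000).astype(np.float32)); ctr=T[:,:2].mean(0); w,v=np.linalg.eigh(np.cov((T[:,:2]-ctr).T))
            a=np.degrees(np.arctan2(v[1,1],v[0,1]))
            print(n,round(zt,3),np.round(r[0],0),np.round(r[1],0),round(r[2],1),"pca",round(a,1),ctr.round(3))
    o=[o for o in get("tape_gun") if o["box"][0]<400][0]; P=pc(o)
    Hn=P[(P[:,0]<.43)]; T=P[(P[:,2]>.04)]
    x=np.polyfit(Hn[:,0],Hn[:,1],1); print("handle y at .35,.43",np.polyval(x,[.35,.43,.485]),np.degrees(np.arctan(x[0])), "minx",P[:,0].min())
    S=P[(P[:,0]>.445)&(P[:,1]<.20)]
    for lo,hi in((.0,.02),(.03,.049),(.049,.08)):
        q=S[(S[:,2]>lo)&(S[:,2]<hi)]
        if len(q)>5: print(lo,len(q),q[:,:2].min(0).round(3),q[:,:2].max(0).round(3))
    for n in ("tape_gun","stapler","staple_box","scraper"):
        for l in landmark_of(c,n)[:3]: print("lm",n,round(l["conf"],2),on_plane(p,l["position"][::-1],0).round(3))
```

```text
top
wide_roll 0.055 [array([0.418, 0.353]), np.float64(0.054)] 617
narrow_roll 0.031 [array([0.45, 0.  ]), np.float64(0.046)] 237
pencil_cup 0.097 [array([0.568, 0.371]), np.float64(0.031)] 159
jar 0.09 [array([0.751, 0.14 ]), np.float64(0.027)] 316
staple_box 0.04 [ 420. -359.] [69. 45.] 67.2 pca 69.7 [ 0.419 -0.359]
stapler 0.065 [ 513. -185.] [135.  33.] 2.5 pca -176.8 [ 0.526 -0.185]
scraper 0.021 [ 550. -397.] [116.  48.] 11.8 pca -167.8 [ 0.563 -0.395]
scraper 0.021 [ 286. -319.] [120.  46.] 89.8 pca 87.9 [ 0.285 -0.305]
scraper 0.02 [ 731. -299.] [ 46. 120.] 22.7 pca 111.7 [ 0.725 -0.287]
handle y at .35,.43 [0.15308889 0.15991678 0.16461095] 4.878295662357543 minx 0.34192800727434347
0.0 184 [0.446 0.121] [0.529 0.2  ]
0.03 173 [0.445 0.131] [0.523 0.199]
0.049 496 [0.452 0.13 ] [0.525 0.2  ]
lm tape_gun 0.81 [[0.485 0.16  0.   ]]
lm stapler 0.6 [[ 0.517 -0.187  0.   ]]
lm staple_box 0.87 [[ 0.422 -0.359  0.   ]]
lm staple_box 0.16 [[0.746 0.136 0.   ]]
lm scraper 0.92 [[ 0.29  -0.317  0.   ]]
lm scraper 0.88 [[ 0.735 -0.298  0.   ]]
lm scraper 0.58 [[ 0.546 -0.409  0.   ]]
s
[... 477 characters left out ...]
16 [ 555. -401.] [121.  49.] 15.4 pca -166.3 [ 0.565 -0.399]
scraper 0.016 [ 734. -300.] [ 43. 117.] 21.8 pca 111.0 [ 0.732 -0.294]
scraper 0.014 [ 286. -320.] [118.  46.] 86.7 pca 88.4 [ 0.29  -0.316]
handle y at .35,.43 [0.14623751 0.15291126 0.15749946] 4.768678539390421 minx 0.3511827072228193
0.0 224 [0.445 0.117] [0.536 0.199]
0.03 234 [0.448 0.128] [0.529 0.2  ]
0.049 109 [0.465 0.132] [0.527 0.199]
lm tape_gun 0.69 [[ 0.492  0.175 -0.   ]]
lm stapler 0.95 [[ 0.514 -0.182  0.   ]]
lm stapler 0.47 [[ 0.76  -0.088  0.   ]]
lm staple_box 0.77 [[ 0.411 -0.357  0.   ]]
lm scraper 0.79 [[ 0.735 -0.301  0.   ]]
lm scraper 0.76 [[ 0.553 -0.4    0.   ]]
lm scraper 0.62 [[ 0.278 -0.312  0.   ]]
```

```bash
cat >> h.py <<'E'
def plan(*wps):
    """wps: (x,y,z,yaw,N) ; prints constant row per segment"""
    o=status.get_obs(); p=np.array(o["tool_pos"]); Rm=R.from_euler('xyz',o["tool_rot"],degrees=True)
    print("t",round(o["time_s"],2),"at",p.round(4),np.round(o["tool_rot"],1),"w",round(o["grip_width"],4),"q",np.round(o["qpos"],0))
    for x,y,z,yaw,N in wps:
        Rt=R.from_euler('xyz',[180,0,yaw],degrees=True)
        w=(Rm.inv()*Rt).as_rotvec()/N
        M=sum((Rm*R.from_rotvec(w*k)).as_matrix() for k in range(N))
        s=np.linalg.solve(M,np.array([x,y,z])-p)
        print(N,"x",[*np.round(s,4),*np.round(np.degrees(w),2)],"mm/row",round(1000*np.linalg.norm(s),1))
        p=np.array([x,y,z]);Rm=Rt
E
python3 - <<'E'
from h import *
plan((.418,.399,.15,90,12),(.418,.399,.021,90,6))
a=np.load("top0.npz")["im"]; save("scr",cv2.resize(a[110:330,400:500],None,fx=2.7,fy=2.7,interpolation=cv2.INTER_CUBIC))
E
```

```text
t 2.3 at [0.1839 0.6235 0.2336] [180.   -0.   73.6] w 0.087 q [-73.  18.  -4.  83.   1.  79.  -3.]
12 x [np.float64(-0.0155), np.float64(0.0222), np.float64(0.007), np.float64(0.0), np.float64(-0.0), np.float64(-1.37)] mm/row 28.0
6 x [np.float64(-0.0), np.float64(-0.0), np.float64(0.0215), np.float64(0.0), np.float64(0.0), np.float64(0.0)] mm/row 21.5
```

View pics/scr.png

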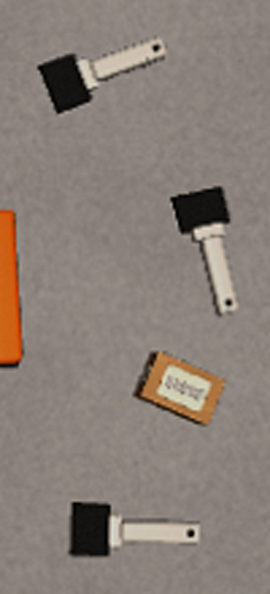

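Three look-alike scrapers show in the top picture: (436,137) at y≈-0.30, (478,202) at y≈-0.40 and (450,306) at y≈-0.32. The one at (478,202) is farthest to the robot's right, and the crop confirms it. I'll start with the wide roll.

jog_arm([
  [0,-0.0155,0.0222,0.007,0,0,-1.37],
  [0,-0.0155,0.0222,0.007,0,0,-1.37],
  [0,-0.0155,0.0222,0.007,0,0,-1.37],
  [0,-0.0155,0.0222,0.007,0,0,-1.37],
  [0,-0.0155,0.0222,0.007,0,0,-1.37],
  [0,-0.0155,0.0222,0.007,0,0,-1.37],
  [0,-0.0155,0.0222,0.007,0,0,-1.37],
  [0,-0.0155,0.0222,0.007,0,0,-1.37],
  [0,-0.0155,0.0222,0.007,0,0,-1.37],
  [0,-0.0155,0.0222,0.007,0,0,-1.37],
  [0,-0.0155,0.0222,0.007,0,0,-1.37],
  [0,-0.0155,0.0222,0.007,0,0,-1.37],
], grip_force=25)

```text
time_s: 3.3
tool_pos: [0.4185, 0.3984, 0.1496]
tool_rot: [180.0, -0.0, 90.1]
force: [-0.3, -0.3, 0.9]
grip_width: 0.0871
```

jog_arm([
  [0,0,0,0,0,0,0],
  [0,0,0,0,0,0,0],
  [0,0,0,0,0,0,0],
])

```text
time_s: 3.55
tool_pos: [0.4171, 0.3998, 0.1497]
tool_rot: [-180.0, -0.0, 90.0]
force: [0.6, 1.4, -0.7]
grip_width: 0.0871
```

Run:
```python
from h import *
plan((.418,.399,.021,90,6))
im,d=cams.read_camera("wrist");p=cams.camera_params("wrist")
for o in outline_of("wrist","wide_roll")[:2]:
    P=cloud(p,d,o["pixels"]); T=P[P[:,2]>np.percentile(P[:,2],95)-.008]; print(o["conf"],o["box"],np.median(T[:,2]),cv2.minEnclosingCircle(T[:,:2].astype(np.float32)))
save("w1",im)
```

```text
t 3.55 at [0.4171 0.3998 0.1497] [-180.   -0.   90.] w 0.0871 q [-51.  13.   5. 100.  -1.  67.  45.]
6 x [np.float64(-0.0001), np.float64(0.0002), np.float64(0.0215), np.float64(-0.0), np.float64(-0.01), np.float64(0.0)] mm/row 21.5
0.85 [197.1, 125.2, 335.9, 260.5] 0.04971364759202934 ((0.4177451729774475, 0.3547534942626953), 0.054659534245729446)
```

View pics/w1.png

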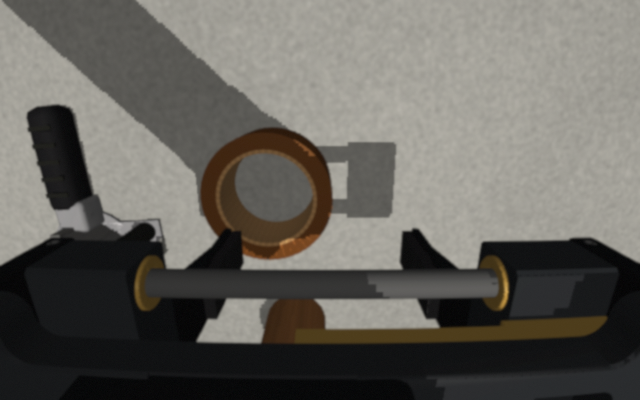

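The wrist view shows the roll at pixel (267,193). It measures (0.418, 0.355), which agrees with the top camera. Next I descend, grip and lift.

jog_arm([
  [0,0,0,0.0215,0,0,0],
  [0,0,0,0.0215,0,0,0],
  [0,0,0,0.0215,0,0,0],
  [0,0,0,0.0215,0,0,0],
  [0,0,0,0.0215,0,0,0],
  [0,0,0,0.0215,0,0,0],
  [1,0,0,0,0,0,0],
  [1,0,0,0,0,0,0],
  [1,0,0,0,0,0,0],
  [1,0,0,0,0,0,0],
  [1,0,0,0,0,0,0],
  [1,0,0,0,0,0,0],
])

```text
time_s: 4.65
tool_pos: [0.4181, 0.4, 0.0219]
tool_rot: [179.9, -0.1, 90.0]
force: [-0.3, -0.1, 0.5]
grip_width: 0.055
```

jog_arm([
  [1,0,0,0,0,0,0],
  [1,0,0,0,0,0,0],
  [1,0,0,0,0,0,0],
  [1,0,0,-0.02,0,0,0],
  [1,0,0,-0.03,0,0,0],
  [1,0,0,-0.03,0,0,0],
  [1,0,0,-0.03,0,0,0],
  [1,0,0,-0.03,0,0,0],
])

```text
time_s: 5.32
tool_pos: [0.4174, 0.399, 0.162]
tool_rot: [-180.0, 0.0, 90.0]
force: [0.5, 0.8, 0.7]
grip_width: 0.0038
```

Run:
```python
from h import *
plan((.619,.217,.16,90,12),(.619,.217,.0225,90,8))
im,d=cams.read_camera("wrist");p=cams.camera_params("wrist");o=status.get_obs()
for o in outline_of("wrist","wide_roll")[:2]:
    P=cloud(p,d,o["pixels"]); T=P[P[:,2]>np.percentile(P[:,2],95)-.008]; print(o["conf"],o["box"],np.median(T[:,2]),cv2.minEnclosingCircle(T[:,:2].astype(np.float32)))
```

```text
t 5.32 at [0.4174 0.399  0.162 ] [-180.    0.   90.] w 0.0038 q [-51.  12.   5.  99.  -1.  69.  45.]
12 x [np.float64(-0.0152), np.float64(0.0168), np.float64(0.0002), np.float64(-0.0), np.float64(0.0), np.float64(0.0)] mm/row 22.6
8 x [np.float64(-0.0), np.float64(-0.0), np.float64(0.0172), np.float64(0.0), np.float64(0.0), np.float64(0.0)] mm/row 17.2
0.88 [206.9, 127.1, 339.2, 240.2] 0.05611301542624181 ((0.4213643968105316, 0.3574417531490326), 0.05453991889953613)
```

The fingers close at about 64 mm/s, so I lifted before they had gripped. The roll is still flat on the shelf, moved about 3 mm. I'll open, descend and close for longer.

jog_arm([
  [0,0,0,0.01,0,0,0],
  [0,0,0,0.01,0,0,0],
  [0,0,0,0.01,0,0,0],
  [0,0,0,0.01,0,0,0],
  [0,0,0,0,0,0,0],
  [0,0,0,0,0,0,0],
  [0,0,0,0,0,0,0],
  [0,0,0,0,0,0,0],
  [0,0,0,0,0,0,0],
  [0,0,0,0,0,0,0],
  [0,0,0,0,0,0,0],
  [0,0,0,0,0,0,0],
])

```text
time_s: 6.42
tool_pos: [0.4176, 0.3994, 0.1209]
tool_rot: [180.0, -0.0, 90.0]
force: [-0.6, -0.8, -0.0]
grip_width: 0.0736
```

jog_arm([
  [0,0,0,0,0,0,0],
  [0,0,0,0,0,0,0],
  [0,0,0,0,0,0,0],
  [0,0,0,0,0,0,0],
  [0,0.003,0,0.02,0,0,0],
  [0,0,0,0.02,0,0,0],
  [0,0,0,0.02,0,0,0],
  [0,0,0,0.02,0,0,0],
  [0,0,0,0.02,0,0,0],
  [1,0,0,0,0,0,0],
  [1,0,0,0,0,0,0],
  [1,0,0,0,0,0,0],
])

```text
time_s: 7.42
tool_pos: [0.4181, 0.4028, 0.0217]
tool_rot: [179.9, -0.1, 90.0]
force: [0.4, 0.0, 0.1]
grip_width: 0.0744
```

jog_arm([
  [1,0,0,0,0,0,0],
  [1,0,0,0,0,0,0],
  [1,0,0,0,0,0,0],
  [1,0,0,0,0,0,0],
  [1,0,0,0,0,0,0],
  [1,0,0,0,0,0,0],
  [1,0,0,0,0,0,0],
  [1,0,0,0,0,0,0],
  [1,0,0,0,0,0,0],
  [1,0,0,0,0,0,0],
  [1,0,0,0,0,0,0],
  [1,0,0,0,0,0,0],
])

```text
time_s: 8.42
tool_pos: [0.4176, 0.4018, 0.0205]
tool_rot: [-180.0, 0.0, 90.0]
force: [-0.4, -2.2, 0.5]
grip_width: 0.0164
```

jog_arm([
  [1,0,0,-0.02,0,0,0],
  [1,0,0,-0.03,0,0,0],
  [1,0,0,-0.03,0,0,0],
  [1,0,0,-0.03,0,0,0],
  [1,0,0,-0.03,0,0,0],
  [1,0,0,0,0,0,0],
  [1,0,0,0,0,0,0],
])

```text
time_s: 9.0
tool_pos: [0.418, 0.4034, 0.162]
tool_rot: [179.9, -0.2, 90.0]
force: [-0.4, -0.5, -4.6]
grip_width: 0.0165
```

Run:
```python
from h import *
plan((.619,.217,.16,90,12),(.619,.217,.0225,90,8))
im,d=cams.read_camera("wrist");p=cams.camera_params("wrist")
for o in outline_of("wrist","wide_roll")[:2]:
    P=cloud(p,d,o["pixels"]); T=P[P[:,2]>np.percentile(P[:,2],95)-.008]; print(o["conf"],o["box"],np.median(T[:,2]),cv2.minEnclosingCircle(T[:,:2].astype(np.float32)))
```

```text
t 9.0 at [0.418  0.4034 0.162 ] [179.9  -0.2  90. ] w 0.0165 q [-51.  12.   5.  99.  -1.  68.  44.]
12 x [np.float64(-0.0155), np.float64(0.0167), np.float64(0.0002), np.float64(0.01), np.float64(-0.02), np.float64(0.0)] mm/row 22.8
8 x [np.float64(-0.0), np.float64(-0.0), np.float64(0.0172), np.float64(0.0), np.float64(0.0), np.float64(0.0)] mm/row 17.2
0.57 [94.8, 146.4, 340.7, 341.1] 0.18873828719266023 ((0.4159198999404907, 0.3573291003704071), 0.057266224175691605)
```

jog_arm([
  [1,-0.0155,0.0168,0.0002,0,0,0],
  [1,-0.0155,0.0168,0.0002,0,0,0],
  [1,-0.0155,0.0168,0.0002,0,0,0],
  [1,-0.0155,0.0168,0.0002,0,0,0],
  [1,-0.0155,0.0168,0.0002,0,0,0],
  [1,-0.0155,0.0168,0.0002,0,0,0],
  [1,-0.0155,0.0168,0.0002,0,0,0],
  [1,-0.0155,0.0168,0.0002,0,0,0],
  [1,-0.0155,0.0168,0.0002,0,0,0],
  [1,-0.0155,0.0168,0.0002,0,0,0],
  [1,-0.0155,0.0168,0.0002,0,0,0],
  [1,-0.0155,0.0168,0.0002,0,0,0],
])

```text
time_s: 10.1
tool_pos: [0.6183, 0.2151, 0.1549]
tool_rot: [-179.7, 0.1, 90.0]
force: [-0.3, -0.0, -3.2]
grip_width: 0.0163
```

jog_arm([
  [1,0,0,0,0,0,0],
  [1,0,0,0,0,0,0],
  [1,0,0,0.02,0,0,0],
  [1,0,0,0.02,0,0,0],
  [1,0,0,0.02,0,0,0],
  [1,0,0,0.02,0,0,0],
  [1,0,0,0.02,0,0,0],
  [1,0,0,0.015,0,0,0],
  [1,0,0,0.01,0,0,0],
  [1,0,0,0.005,0,0,0],
  [1,0,0,0,0,0,0],
  [1,0,0,0,0,0,0],
])

```text
time_s: 11.1
tool_pos: [0.6191, 0.2168, 0.0283]
tool_rot: [180.0, -0.0, 90.0]
force: [-0.9, -0.1, -3.9]
grip_width: 0.0165
```

Run:
```python
from h import *
plan((.62,.217,.022,90,2))
print(status.get_obs()["force"])
```

```text
t 11.1 at [0.6191 0.2168 0.0283] [180.  -0.  90.] w 0.0165 q [-31.  29.  12.  94.  -7.  58.  73.]
2 x [np.float64(0.0001), np.float64(0.0004), np.float64(0.0032), np.float64(0.0), np.float64(-0.01), np.float64(0.02)] mm/row 3.2
[-0.90966255 -0.07030011 -3.92317552]
```

jog_arm([
  [1,0,0,0.003,0,0,0],
  [1,0,0,0.003,0,0,0],
  [1,0,0,0,0,0,0],
  [0,0,0,0,0,0,0],
  [0,0,0,0,0,0,0],
  [0,0,0,0,0,0,0],
  [0,0,0,0,0,0,0],
  [0,0,0,0,0,0,0],
  [0,0,0,0,0,0,0],
  [0,0,0,-0.01,0,0,0],
  [0,0,0,-0.03,0,0,0],
  [0,0,0,-0.03,0,0,0],
])

```text
time_s: 12.1
tool_pos: [0.6179, 0.2158, 0.092]
tool_rot: [-179.8, 0.1, 90.0]
force: [0.5, 0.0, 0.4]
grip_width: 0.0684
```

jog_arm([
  [0,0,0,-0.03,0,0,0],
  [0,0,0,-0.03,0,0,0],
  [0,0,0,0,0,0,0],
  [0,0,0,0,0,0,0],
])

```text
time_s: 12.43
tool_pos: [0.6208, 0.2168, 0.1558]
tool_rot: [179.7, -0.1, 90.0]
force: [-0.1, -0.3, -0.5]
grip_width: 0.086
```

```bash
cat >> h.py <<'E'
def ring(c,n,k=2):
    im,d=cams.read_camera(c);p=cams.camera_params(c)
    for o in outline_of(c,n)[:k]:
        P=cloud(p,d,o["pixels"]); 
        if len(P)<20: continue
        T=P[P[:,2]>np.percentile(P[:,2],95)-.008]; cc,r=cv2.minEnclosingCircle(T[:,:2].astype(np.float32)); print(c,n,round(o["conf"],2),np.round(o["box"]),"z",round(float(np.median(T[:,2])),3),np.round(cc,4),round(r,4))
    return im
E
python3 - <<'E'
from h import *
plan((.452,-.041,.15,90,12),(.452,-.041,.015,90,8))
ring("wrist","wide_roll");ring("top","wide_roll");save("t2",ring("top","narrow_roll"))
E
```

```text
t 12.43 at [0.6208 0.2168 0.1558] [ 1.797e+02 -1.000e-01  9.000e+01] w 0.086 q [-32.  22.  13.  88.  -5.  70.  72.]
12 x [np.float64(-0.0215), np.float64(-0.0141), np.float64(0.0004), np.float64(0.03), np.float64(-0.01), np.float64(0.0)] mm/row 25.7
8 x [np.float64(-0.0), np.float64(-0.0), np.float64(0.0169), np.float64(0.0), np.float64(0.0), np.float64(0.0)] mm/row 16.9
wrist wide_roll 0.75 [201. 123. 334. 253.] z 0.047 [0.6178 0.1697] 0.0549
top wide_roll 0.79 [239. 156. 283. 198.] z 0.051 [0.6165 0.1702] 0.0539
top narrow_roll 0.84 [304. 223. 344. 256.] z 0.027 [0.4515 0.0019] 0.0472
```

jog_arm([
  [0,-0.0215,-0.0141,0.0004,0,0,0],
  [0,-0.0215,-0.0141,0.0004,0,0,0],
  [0,-0.0215,-0.0141,0.0004,0,0,0],
  [0,-0.0215,-0.0141,0.0004,0,0,0],
  [0,-0.0215,-0.0141,0.0004,0,0,0],
  [0,-0.0215,-0.0141,0.0004,0,0,0],
  [0,-0.0215,-0.0141,0.0004,0,0,0],
  [0,-0.0215,-0.0141,0.0004,0,0,0],
  [0,-0.0215,-0.0141,0.0004,0,0,0],
  [0,-0.0215,-0.0141,0.0004,0,0,0],
  [0,-0.0215,-0.0141,0.0004,0,0,0],
  [0,-0.0215,-0.0141,0.0004,0,0,0],
])

```text
time_s: 13.73
tool_pos: [0.4488, -0.0427, 0.1467]
tool_rot: [-179.9, 0.0, 90.0]
force: [0.3, -0.4, -0.1]
grip_width: 0.087
```

jog_arm([
  [0,0,0,0,0,0,0],
  [0,0,0,0,0,0,0],
  [0,0,0,0,0,0,0],
])

```text
time_s: 13.98
tool_pos: [0.4502, -0.0411, 0.1472]
tool_rot: [180.0, -0.0, 90.0]
force: [0.9, -0.5, -0.5]
grip_width: 0.0869
```

Run:
```python
from h import *
plan((.452,-.041,.015,90,8))
ring("wrist","narrow_roll")
```

```text
t 13.98 at [ 0.4502 -0.0411  0.1472] [180.  -0.  90.] w 0.0869 q [-20.  -3.  22. 117.   1.  66.  91.]
8 x [np.float64(0.0), np.float64(0.0002), np.float64(0.0165), np.float64(0.0), np.float64(-0.0), np.float64(0.0)] mm/row 16.5
wrist narrow_roll 0.88 [317. 136. 423. 243.] z 0.025 [0.4522 0.0009] 0.0476
```

jog_arm([
  [0,0,0.0003,0.0165,0,0,0],
  [0,0,0.0003,0.0165,0,0,0],
  [0,0,0.0003,0.0165,0,0,0],
  [0,0,0.0003,0.0165,0,0,0],
  [0,0,0.0003,0.0165,0,0,0],
  [0,0,0.0003,0.0165,0,0,0],
  [0,0,0.0003,0.0165,0,0,0],
  [0,0,0.0003,0.0165,0,0,0],
  [1,0,0,0,0,0,0],
  [1,0,0,0,0,0,0],
  [1,0,0,0,0,0,0],
  [1,0,0,0,0,0,0],
], grip_force=15)

```text
time_s: 15.08
tool_pos: [0.4535, -0.0414, 0.0164]
tool_rot: [179.9, -0.0, 90.0]
force: [0.7, 0.6, 0.1]
grip_width: 0.0679
```

jog_arm([
  [1,0,0,0,0,0,0],
  [1,0,0,0,0,0,0],
  [1,0,0,0,0,0,0],
  [1,0,0,0,0,0,0],
  [1,0,0,0,0,0,0],
  [1,0,0,0,0,0,0],
  [1,0,0,0,0,0,0],
  [1,0,0,0,0,0,0],
  [1,0,0,0,0,0,0],
  [1,0,0,0,0,0,0],
  [1,0,0,0,0,0,0],
  [1,0,0,0,0,0,0],
])

```text
time_s: 16.08
tool_pos: [0.4524, -0.0417, 0.0153]
tool_rot: [-180.0, -0.0, 90.0]
force: [-0.1, -0.1, -0.6]
grip_width: 0.0093
```

jog_arm([
  [1,0,0,0,0,0,0],
  [1,0,0,-0.015,0,0,0],
  [1,0,0,-0.03,0,0,0],
  [1,0,0,-0.03,0,0,0],
  [1,0,0,-0.03,0,0,0],
  [1,0,0,-0.03,0,0,0],
  [1,0,0,-0.01,0,0,0],
  [1,0,0,0,0,0,0],
  [1,0,0,0,0,0,0],
  [1,0,0,0,0,0,0],
])

```text
time_s: 16.92
tool_pos: [0.4511, -0.0417, 0.1584]
tool_rot: [-179.8, 0.0, 90.0]
force: [-0.6, 0.3, -1.5]
grip_width: 0.01
```

Run:
```python
from h import *
plan((.617,.128,.16,90,12),(.617,.128,.075,90,5))
ring("wrist","narrow_roll")
```

```text
t 16.92 at [ 0.4511 -0.0417  0.1584] [-179.8    0.    90. ] w 0.01 q [-21.  -3.  22. 116.   1.  67.  91.]
12 x [np.float64(0.0141), np.float64(0.0138), np.float64(-0.0002), np.float64(-0.02), np.float64(0.0), np.float64(0.0)] mm/row 19.8
5 x [np.float64(-0.0), np.float64(-0.0), np.float64(0.017), np.float64(0.0), np.float64(0.0), np.float64(0.0)] mm/row 17.0
wrist narrow_roll 0.69 [311. 159. 502. 325.] z 0.167 [ 0.4508 -0.0005] 0.0476
wrist narrow_roll 0.28 [486.  64. 636. 265.] z 0.05 [0.4528 0.1381] 0.1091
```

jog_arm([
  [1,0.0141,0.0138,-0.0002,0,0,0],
  [1,0.0141,0.0138,-0.0002,0,0,0],
  [1,0.0141,0.0138,-0.0002,0,0,0],
  [1,0.0141,0.0138,-0.0002,0,0,0],
  [1,0.0141,0.0138,-0.0002,0,0,0],
  [1,0.0141,0.0138,-0.0002,0,0,0],
  [1,0.0141,0.0138,-0.0002,0,0,0],
  [1,0.0141,0.0138,-0.0002,0,0,0],
  [1,0.0141,0.0138,-0.0002,0,0,0],
  [1,0.0141,0.0138,-0.0002,0,0,0],
  [1,0.0141,0.0138,-0.0002,0,0,0],
  [1,0.0141,0.0138,-0.0002,0,0,0],
])

```text
time_s: 18.02
tool_pos: [0.6177, 0.128, 0.1605]
tool_rot: [-179.8, 0.1, 90.0]
force: [-0.2, -0.6, -0.8]
grip_width: 0.01
```

jog_arm([
  [1,0,0,0,0,0,0],
  [1,0,0,0.017,0,0,0],
  [1,0,0,0.017,0,0,0],
  [1,0,0,0.017,0,0,0],
  [1,0,0,0.017,0,0,0],
  [1,0,0,0.012,0,0,0],
  [1,0,0,0,0,0,0],
  [1,0,0,0,0,0,0],
  [1,0,0,0,0,0,0],
])

```text
time_s: 18.77
tool_pos: [0.6185, 0.1274, 0.0834]
tool_rot: [179.9, -0.0, 90.0]
force: [0.1, -0.6, -1.0]
grip_width: 0.01
```

Run:
```python
from h import *
plan((.617,.128,.0665,90,3))
print(status.get_obs()["force"])
```

```text
t 18.77 at [0.6185 0.1274 0.0834] [179.9  -0.   90. ] w 0.01 q [-27.  23.  16.  96.  -7.  62.  81.]
3 x [np.float64(0.0002), np.float64(-0.0005), np.float64(0.0056), np.float64(0.02), np.float64(-0.0), np.float64(-0.0)] mm/row 5.6
[ 0.10999008 -0.55503581 -1.01898243]
```

jog_arm([
  [1,0.0002,-0.0004,0.005,0,0,0],
  [1,0,-0.0004,0.005,0,0,0],
  [1,0,0,0.004,0,0,0],
  [1,0,0,0.002,0,0,0],
  [1,0,0,0,0,0,0],
  [1,0,0,0,0,0,0],
  [0,0,0,0,0,0,0],
  [0,0,0,0,0,0,0],
  [0,0,0,0,0,0,0],
  [0,0,0,0,0,0,0],
  [0,0,0,0,0,0,0],
  [0,0,0,0,0,0,0],
])

```text
time_s: 19.77
tool_pos: [0.6173, 0.1278, 0.0669]
tool_rot: [180.0, -0.0, 90.0]
force: [0.9, -1.0, 0.2]
grip_width: 0.0416
```

jog_arm([
  [0,0,0,0,0,0,0],
  [0,0,0,-0.01,0,0,0],
  [0,0,0,-0.02,0,0,0],
  [0,0,0,-0.03,0,0,0],
  [0,0,0,-0.03,0,0,0],
  [0,0,0,-0.03,0,0,0],
  [0,0,0,0,0,0,0],
  [0,0,0,0,0,0,0],
  [0,0,0,0,0,0,0],
])

```text
time_s: 20.52
tool_pos: [0.617, 0.1277, 0.187]
tool_rot: [180.0, -0.0, 90.0]
force: [-0.7, 0.1, -0.1]
grip_width: 0.0865
```

Run:
```python
from h import *
plan((.57,.371,.20,90,12),(.57,.371,.06,90,8))
save("w3",ring("wrist","narrow_roll"))
ring("wrist","wide_roll");ring("top","narrow_roll");ring("top","pencil_cup")
```

```text
t 20.52 at [0.617  0.1277 0.187 ] [180.  -0.  90.] w 0.0865 q [-28.  18.  17.  90.  -5.  73.  80.]
12 x [np.float64(0.0203), np.float64(-0.0039), np.float64(-0.0011), np.float64(0.0), np.float64(-0.0), np.float64(0.0)] mm/row 20.7
8 x [np.float64(-0.0), np.float64(-0.0), np.float64(0.0175), np.float64(0.0), np.float64(0.0), np.float64(0.0)] mm/row 17.5
wrist narrow_roll 0.86 [315. 137. 426. 249.] z 0.074 [0.6167 0.1689] 0.0475
wrist wide_roll 0.56 [312. 130. 427. 228.] z 0.049 [0.6157 0.1696] 0.0537
top pencil_cup 0.89 [159. 178. 195. 209.] z 0.095 [0.5691 0.3716] 0.0332
```

View pics/w3.png

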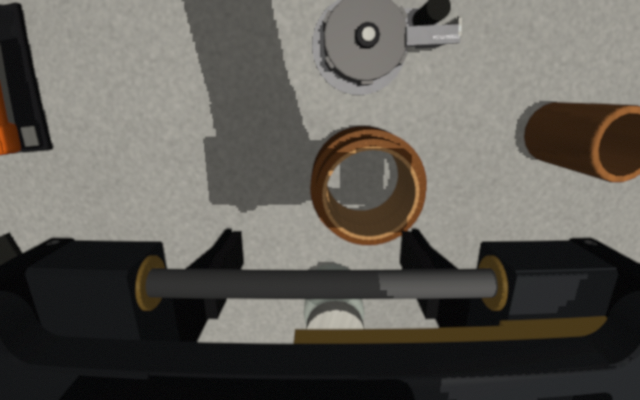

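The narrow roll sits concentric on the wide one, at pixel (370,190), with its top at z = 0.074. Before the cup, I'll refine the gun's hub from this view.

Run:
```python
from h import *
im,d=cams.read_camera("wrist");p=cams.camera_params("wrist")
m=np.zeros((400,640),bool);m[0:95,310:412]=1
P=cloud(p,d,m)
k=P[P[:,2]>.056];print("knob",len(k),k.mean(0).round(4))
h=P[(P[:,2]>.035)&(P[:,2]<.056)&(P[:,1]<.2)];print("hub",h.min(0).round(4),h.max(0).round(4))
b=P[(P[:,2]>.003)&(P[:,2]<.02)];print("plate",b.min(0).round(4),b.max(0).round(4))
m[:]=0;m[0:155,0:55]=1
P=cloud(p,d,m);P=P[P[:,2]>.006];print("stapler",P.min(0).round(4),P.max(0).round(4))
```

```text
knob 569 [0.4896 0.166  0.0604]
hub [0.4607 0.1282 0.035 ] [0.5267 0.1997 0.056 ]
plate [0.4492 0.118  0.003 ] [0.5344 0.2136 0.0198]
stapler [ 0.439  -0.2018  0.006 ] [ 0.5891 -0.1646  0.0606]
```

jog_arm([
  [0,0.0203,-0.0039,-0.0011,0,0,0],
  [0,0.0203,-0.0039,-0.0011,0,0,0],
  [0,0.0203,-0.0039,-0.0011,0,0,0],
  [0,0.0203,-0.0039,-0.0011,0,0,0],
  [0,0.0203,-0.0039,-0.0011,0,0,0],
  [0,0.0203,-0.0039,-0.0011,0,0,0],
  [0,0.0203,-0.0039,-0.0011,0,0,0],
  [0,0.0203,-0.0039,-0.0011,0,0,0],
  [0,0.0203,-0.0039,-0.0011,0,0,0],
  [0,0.0203,-0.0039,-0.0011,0,0,0],
  [0,0.0203,-0.0039,-0.0011,0,0,0],
  [0,0.0203,-0.0039,-0.0011,0,0,0],
])

```text
time_s: 21.97
tool_pos: [0.5701, 0.3723, 0.1999]
tool_rot: [-180.0, 0.0, 90.0]
force: [0.5, -0.0, 0.0]
grip_width: 0.0874
```

jog_arm([
  [0,0,0,0,0,0,0],
  [0,0,0,0,0,0,0],
  [0,0,0,0,0,0,0],
])

```text
time_s: 22.22
tool_pos: [0.5707, 0.3702, 0.1997]
tool_rot: [180.0, 0.1, 90.0]
force: [-0.1, -0.7, 0.1]
grip_width: 0.0868
```

Run:
```python
from h import *
plan((.57,.371,.06,90,8))
ring("wrist","pencil_cup")
```

```text
t 22.22 at [0.5707 0.3702 0.1997] [1.8e+02 1.0e-01 9.0e+01] w 0.0868 q [-43.  23.  11.  81.  -4.  76.  58.]
8 x [np.float64(0.0001), np.float64(-0.0001), np.float64(0.0175), np.float64(0.0), np.float64(0.01), np.float64(-0.0)] mm/row 17.5
wrist pencil_cup 0.89 [288. 138. 366. 228.] z 0.095 [0.5699 0.371 ] 0.032
```

jog_arm([
  [0,0,0,0.0175,0,0,0],
  [0,0,0,0.0175,0,0,0],
  [0,0,0,0.0175,0,0,0],
  [0,0,0,0.0175,0,0,0],
  [0,0,0,0.0175,0,0,0],
  [0,0,0,0.0175,0,0,0],
  [0,0,0,0.0175,0,0,0],
  [0,0,0,0.0175,0,0,0],
  [0,0,0,0,0,0,0],
  [1,0,0,0,0,0,0],
  [1,0,0,0,0,0,0],
  [1,0,0,0,0,0,0],
])

```text
time_s: 23.32
tool_pos: [0.5716, 0.3715, 0.0618]
tool_rot: [179.9, -0.1, 90.0]
force: [0.4, -0.0, 0.5]
grip_width: 0.0742
```

jog_arm([
  [1,0,0,0,0,0,0],
  [1,0,0,0,0,0,0],
  [1,0,0,0,0,0,0],
  [1,0,0,0,0,0,0],
  [1,0,0,0,0,0,0],
  [1,0,0,0,0,0,0],
])

```text
time_s: 23.82
tool_pos: [0.5712, 0.3719, 0.0614]
tool_rot: [179.9, -0.1, 90.0]
force: [-0.0, -0.5, 5.1]
grip_width: 0.064
```

jog_arm([
  [1,0,0,-0.015,0,0,0],
  [1,0,0,-0.03,0,0,0],
  [1,0,0,-0.03,0,0,0],
  [1,0,0,-0.03,0,0,0],
  [1,0,0,-0.025,0,0,0],
  [1,0,0,0,0,0,0],
  [1,0,0,0,0,0,0],
])

```text
time_s: 24.4
tool_pos: [0.5709, 0.3716, 0.1912]
tool_rot: [179.9, -0.1, 90.0]
force: [0.1, -1.1, -2.1]
grip_width: 0.0638
```

Run:
```python
from h import *
plan((.631,-.004,.19,90,16),(.631,-.004,.07,90,7))
```

```text
t 24.4 at [0.5709 0.3716 0.1912] [ 1.799e+02 -1.000e-01  9.000e+01] w 0.0638 q [-43.  23.  11.  82.  -4.  75.  58.]
16 x [np.float64(-0.0235), np.float64(0.0038), np.float64(0.0001), np.float64(0.01), np.float64(-0.01), np.float64(0.0)] mm/row 23.8
7 x [np.float64(-0.0), np.float64(-0.0), np.float64(0.0171), np.float64(0.0), np.float64(0.0), np.float64(0.0)] mm/row 17.1
```

jog_arm([
  [1,-0.0235,0.0038,0,0,0,0],
  [1,-0.0235,0.0038,0,0,0,0],
  [1,-0.0235,0.0038,0,0,0,0],
  [1,-0.0235,0.0038,0,0,0,0],
  [1,-0.0235,0.0038,0,0,0,0],
  [1,-0.0235,0.0038,0,0,0,0],
  [1,-0.0235,0.0038,0,0,0,0],
  [1,-0.0235,0.0038,0,0,0,0],
  [1,-0.0235,0.0038,0,0,0,0],
  [1,-0.0235,0.0038,0,0,0,0],
  [1,-0.0235,0.0038,0,0,0,0],
  [1,-0.0235,0.0038,0,0,0,0],
])

```text
time_s: 25.4
tool_pos: [0.6145, 0.0879, 0.1871]
tool_rot: [-179.7, 0.1, 90.0]
force: [-0.3, -0.0, -1.5]
grip_width: 0.0643
```

jog_arm([
  [1,-0.0235,0.0038,0,0,0,0],
  [1,-0.0235,0.0038,0,0,0,0],
  [1,-0.0235,0.0038,0,0,0,0],
  [1,-0.0235,0.0038,0,0,0,0],
  [1,0,0,0,0,0,0],
  [1,0,0,0,0,0,0],
  [1,0,0,0.025,0,0,0],
  [1,0,0,0.025,0,0,0],
  [1,0,0,0.025,0,0,0],
  [1,0,0,0.025,0,0,0],
  [1,0,0,0.015,0,0,0],
  [1,0,0,0,0,0,0],
])

```text
time_s: 26.4
tool_pos: [0.6268, -0.0028, 0.0691]
tool_rot: [-179.4, -0.0, 90.1]
force: [-1.2, -0.4, -1.1]
grip_width: 0.0641
```

Run:
```python
from h import *
plan((.631,-.004,.062,90,5))
```

```text
t 26.4 at [ 0.6268 -0.0028  0.0691] [-179.4   -0.    90.1] w 0.0641 q [-18.  24.  20.  97.  -9.  61.  95.]
5 x [np.float64(-0.0002), np.float64(0.0009), np.float64(0.0014), np.float64(-0.12), np.float64(-0.0), np.float64(0.02)] mm/row 1.7
```

jog_arm([
  [1,0,0,0,0,0,0],
  [1,0,0,0,0,0,0],
  [1,0,0,0,0,0,0],
])

```text
time_s: 26.65
tool_pos: [0.6323, -0.0042, 0.0764]
tool_rot: [179.9, -0.0, 90.0]
force: [-0.2, -0.5, -0.7]
grip_width: 0.0641
```

Run:
```python
from h import *
plan((.631,-.004,.062,90,5))
```

```text
t 26.65 at [ 0.6323 -0.0042  0.0764] [179.9  -0.   90. ] w 0.0641 q [-18.  24.  20.  97.  -9.  61.  95.]
5 x [np.float64(0.0), np.float64(-0.0003), np.float64(0.0029), np.float64(0.03), np.float64(-0.01), np.float64(0.01)] mm/row 2.9
```

jog_arm([
  [1,0,0,0.003,0,0,0],
  [1,0,0,0.003,0,0,0],
  [1,0,0,0.003,0,0,0],
  [1,0,0,0.003,0,0,0],
  [1,0,0,0.0025,0,0,0],
  [1,0,0,0,0,0,0],
  [1,0,0,0,0,0,0],
  [1,0,0,0,0,0,0],
  [0,0,0,0,0,0,0],
  [0,0,0,0,0,0,0],
  [0,0,0,0,0,0,0],
  [0,0,0,0,0,0,0],
])

```text
time_s: 27.65
tool_pos: [0.6312, -0.0047, 0.0603]
tool_rot: [180.0, 0.0, 90.0]
force: [-0.2, -0.1, 0.0]
grip_width: 0.082
```

jog_arm([
  [0,0,0,0,0,0,0],
  [0,0,0,0,0,0,0],
  [0,0,0,-0.02,0,0,0],
  [0,0,0,-0.03,0,0,0],
  [0,0,0,-0.03,0,0,0],
  [0,0,0,-0.03,0,0,0],
  [0,0,0,-0.02,0,0,0],
  [0,0,0,0,0,0,0],
  [0,0,0,0,0,0,0],
])

```text
time_s: 28.4
tool_pos: [0.632, -0.0047, 0.1919]
tool_rot: [179.8, -0.0, 90.0]
force: [-0.1, -0.3, -0.7]
grip_width: 0.0871
```

Run:
```python
from h import *
plan((.421,-.36,.16,-22,24),(.421,-.36,.018,-22,8))
ring("wrist","pencil_cup")
```

```text
t 28.4 at [ 0.632  -0.0047  0.1919] [179.8  -0.   90. ] w 0.0871 q [-19.  18.  21.  90.  -7.  73.  93.]
24 x [np.float64(-0.0187), np.float64(0.0079), np.float64(0.0013), np.float64(0.0), np.float64(-0.01), np.float64(4.67)] mm/row 20.3
8 x [np.float64(-0.0), np.float64(-0.0), np.float64(0.0178), np.float64(0.0), np.float64(0.0), np.float64(0.0)] mm/row 17.8
wrist pencil_cup 0.96 [282. 137. 359. 231.] z 0.093 [ 0.6277 -0.0052] 0.0318
```

jog_arm([
  [0,-0.0187,0.0079,0.0013,0,0,4.67],
  [0,-0.0187,0.0079,0.0013,0,0,4.67],
  [0,-0.0187,0.0079,0.0013,0,0,4.67],
  [0,-0.0187,0.0079,0.0013,0,0,4.67],
  [0,-0.0187,0.0079,0.0013,0,0,4.67],
  [0,-0.0187,0.0079,0.0013,0,0,4.67],
  [0,-0.0187,0.0079,0.0013,0,0,4.67],
  [0,-0.0187,0.0079,0.0013,0,0,4.67],
  [0,-0.0187,0.0079,0.0013,0,0,4.67],
  [0,-0.0187,0.0079,0.0013,0,0,4.67],
  [0,-0.0187,0.0079,0.0013,0,0,4.67],
  [0,-0.0187,0.0079,0.0013,0,0,4.67],
])

```text
time_s: 29.5
tool_pos: [0.6186, -0.2392, 0.1725]
tool_rot: [-179.9, 0.1, 33.7]
force: [0.3, -0.5, -0.7]
grip_width: 0.0872
```

jog_arm([
  [0,-0.0187,0.0079,0.0013,0,0,4.67],
  [0,-0.0187,0.0079,0.0013,0,0,4.67],
  [0,-0.0187,0.0079,0.0013,0,0,4.67],
  [0,-0.0187,0.0079,0.0013,0,0,4.67],
  [0,-0.0187,0.0079,0.0013,0,0,4.67],
  [0,-0.0187,0.0079,0.0013,0,0,4.67],
  [0,-0.0187,0.0079,0.0013,0,0,4.67],
  [0,-0.0187,0.0079,0.0013,0,0,4.67],
  [0,-0.0187,0.0079,0.0013,0,0,4.67],
  [0,-0.0187,0.0079,0.0013,0,0,4.67],
  [0,-0.0187,0.0079,0.0013,0,0,4.67],
  [0,-0.0187,0.0079,0.0013,0,0,4.67],
])

```text
time_s: 30.5
tool_pos: [0.4176, -0.3596, 0.1574]
tool_rot: [180.0, 0.2, -22.3]
force: [0.5, 0.2, -0.2]
grip_width: 0.0869
```

jog_arm([
  [0,0,0,0,0,0,0],
  [0,0,0,0,0,0,0],
  [0,0,0,0,0,0,0],
])

```text
time_s: 30.75
tool_pos: [0.4201, -0.3589, 0.1585]
tool_rot: [-180.0, 0.0, -22.0]
force: [1.4, 0.4, -0.5]
grip_width: 0.0871
```

```bash
cat >> h.py <<'E'
def rect(c,n,zmin=None,k=2):
    im,d=cams.read_camera(c);p=cams.camera_params(c)
    for o in outline_of(c,n)[:k]:
        P=cloud(p,d,o["pixels"])
        if len(P)<20: continue
        zt=np.percentile(P[:,2],95); T=P[P[:,2]>(zt-.008 if zmin is None else zmin)]
        r=cv2.minAreaRect((T[:,:2]*1000).astype(np.float32)); ctr=T[:,:2].mean(0); w,v=np.linalg.eigh(np.cov((T[:,:2]-ctr).T))
        print(c,n,round(o["conf"],2),np.round(o["box"]),"zt",round(zt,3),"rect",np.round(r[0],1),np.round(r[1],0),round(r[2],1),"pca",round(np.degrees(np.arctan2(v[1,1],v[0,1])),1),ctr.round(3))
    return im
E
python3 - <<'E'
from h import *
plan((.421,-.36,.018,-22,8))
save("w4",rect("wrist","staple_box"))
E
```

```text
t 30.75 at [ 0.4201 -0.3589  0.1585] [-180.    0.  -22.] w 0.0871 q [ -7.  13.  51. 104. -11.  68.  25.]
8 x [np.float64(0.0002), np.float64(0.0001), np.float64(0.0176), np.float64(-0.0), np.float64(0.01), np.float64(0.0)] mm/row 17.6
wrist staple_box 0.8 [294. 148. 352. 233.] zt 0.035 rect [ 420.3 -361.6] [71. 46.] 66.9 pca 66.8 [ 0.421 -0.36 ]
```

View pics/w4.png

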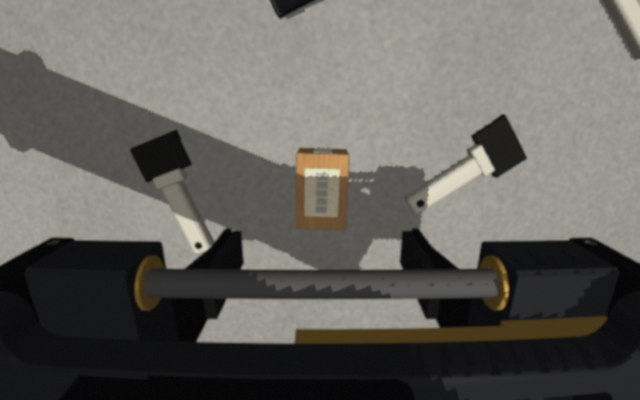

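jog_arm([
  [0,0.0002,0.0002,0.0176,0,0,0],
  [0,0,0.0002,0.0176,0,0,0],
  [0,0,0.0002,0.0176,0,0,0],
  [0,0,0.0002,0.0176,0,0,0],
  [0,0,0.0002,0.0176,0,0,0],
  [0,0,0.0002,0.0176,0,0,0],
  [0,0,0,0.0176,0,0,0],
  [0,0,0,0.0176,0,0,0],
  [0,0,0,0,0,0,0],
  [1,0,0,0,0,0,0],
  [1,0,0,0,0,0,0],
  [1,0,0,0,0,0,0],
])

```text
time_s: 31.85
tool_pos: [0.4203, -0.3615, 0.0196]
tool_rot: [180.0, -0.1, -22.0]
force: [-0.0, 0.3, -0.6]
grip_width: 0.0746
```

jog_arm([
  [1,0,0,0,0,0,0],
  [1,0,0,0,0,0,0],
  [1,0,0,0,0,0,0],
  [1,0,0,0,0,0,0],
  [1,0,0,0,0,0,0],
  [1,0,0,0,0,0,0],
  [1,0,0,0,0,0,0],
  [1,0,0,0,0,0,0],
  [1,0,0,0,0,0,0],
])

```text
time_s: 32.6
tool_pos: [0.4195, -0.3609, 0.0187]
tool_rot: [-180.0, -0.0, -22.1]
force: [-1.3, 0.7, 4.3]
grip_width: 0.0464
```

jog_arm([
  [1,0,0,-0.015,0,0,0],
  [1,0,0,-0.03,0,0,0],
  [1,0,0,-0.03,0,0,0],
  [1,0,0,-0.03,0,0,0],
  [1,0,0,-0.03,0,0,0],
  [1,0,0,0,0,0,0],
  [1,0,0,0,0,0,0],
])

```text
time_s: 33.18
tool_pos: [0.4202, -0.3614, 0.1545]
tool_rot: [-180.0, -0.2, -22.1]
force: [0.0, -0.4, -2.2]
grip_width: 0.0462
```

Run:
```python
from h import *
plan((.646,-.177,.155,3,16),(.646,-.177,.03,3,6))
rect("wrist","staple_box")
```

```text
t 33.18 at [ 0.4202 -0.3614  0.1545] [-180.    -0.2  -22.1] w 0.0462 q [ -7.  13.  52. 104. -11.  68.  26.]
16 x [np.float64(0.0119), np.float64(-0.014), np.float64(-0.0), np.float64(0.0), np.float64(-0.01), np.float64(-1.57)] mm/row 18.4
6 x [np.float64(0.0), np.float64(-0.0), np.float64(0.0208), np.float64(0.0), np.float64(0.0), np.float64(0.0)] mm/row 20.8
wrist staple_box 0.55 [272. 181. 376. 333.] zt 0.169 rect [ 419.4 -360.4] [70. 47.] 66.8 pca 65.9 [ 0.422 -0.354]
```

jog_arm([
  [1,0.0119,-0.014,0,0,0,-1.57],
  [1,0.0119,-0.014,0,0,0,-1.57],
  [1,0.0119,-0.014,0,0,0,-1.57],
  [1,0.0119,-0.014,0,0,0,-1.57],
  [1,0.0119,-0.014,0,0,0,-1.57],
  [1,0.0119,-0.014,0,0,0,-1.57],
  [1,0.0119,-0.014,0,0,0,-1.57],
  [1,0.0119,-0.014,0,0,0,-1.57],
  [1,0.0119,-0.014,0,0,0,-1.57],
  [1,0.0119,-0.014,0,0,0,-1.57],
  [1,0.0119,-0.014,0,0,0,-1.57],
  [1,0.0119,-0.014,0,0,0,-1.57],
])

```text
time_s: 34.28
tool_pos: [0.5978, -0.2299, 0.1535]
tool_rot: [-180.0, -0.0, -3.1]
force: [0.3, -0.5, -1.3]
grip_width: 0.0458
```

jog_arm([
  [1,0.0119,-0.014,0,0,0,-1.57],
  [1,0.0119,-0.014,0,0,0,-1.57],
  [1,0.0119,-0.014,0,0,0,-1.57],
  [1,0.0119,-0.014,0,0,0,-1.57],
  [1,0,0,0,0,0,0],
  [1,0,0,0,0,0,0],
  [1,0,0,0,0,0,0],
])

```text
time_s: 34.87
tool_pos: [0.6446, -0.1766, 0.1534]
tool_rot: [180.0, 0.0, 3.0]
force: [-1.2, 0.6, -1.3]
grip_width: 0.046
```

Run:
```python
from h import *
plan((.646,-.177,.03,3,6),(.646,-.177,.0195,3,4))
```

```text
t 34.87 at [ 0.6446 -0.1766  0.1534] [180.   0.   3.] w 0.046 q [-16.  27.  39.  87. -17.  72.  28.]
6 x [np.float64(0.0002), np.float64(0.0001), np.float64(0.0206), np.float64(0.01), np.float64(0.01), np.float64(0.01)] mm/row 20.6
4 x [np.float64(0.0), np.float64(-0.0), np.float64(0.0026), np.float64(0.0), np.float64(0.0), np.float64(0.0)] mm/row 2.6
```

jog_arm([
  [1,0.0002,0,0.0206,0,0,0],
  [1,0.0002,0,0.0206,0,0,0],
  [1,0.0002,0,0.0206,0,0,0],
  [1,0.0002,0,0.0206,0,0,0],
  [1,0,0,0.0206,0,0,0],
  [1,0,0,0.0206,0,0,0],
  [1,0,0,0,0,0,0],
  [1,0,0,0.0026,0,0,0],
  [1,0,0,0.0026,0,0,0],
  [1,0,0,0.0026,0,0,0],
  [1,0,0,0.0026,0,0,0],
  [1,0,0,0,0,0,0],
])

```text
time_s: 35.87
tool_pos: [0.646, -0.176, 0.0199]
tool_rot: [-180.0, -0.0, 3.0]
force: [-0.3, -0.0, -1.6]
grip_width: 0.046
```

jog_arm([
  [1,0,0,0,0,0,0],
  [1,0,0,0,0,0,0],
  [0.3,0,0,0,0,0,0],
  [0.3,0,0,0,0,0,0],
  [0.3,0,0,0,0,0,0],
  [0.3,0,0,0,0,0,0],
  [0.3,0,0,0,0,0,0],
  [0.3,0,0,-0.02,0,0,0],
  [0.3,0,0,-0.03,0,0,0],
  [0.3,0,0,-0.03,0,0,0],
  [0.3,0,0,-0.03,0,0,0],
  [0.3,0,0,-0.03,0,0,0],
])

```text
time_s: 36.87
tool_pos: [0.6455, -0.1761, 0.1609]
tool_rot: [180.0, -0.0, 3.0]
force: [0.9, 0.4, -0.6]
grip_width: 0.0609
```

jog_arm([
  [0.3,0,0,0,0,0,0],
  [0.3,0,0,0,0,0,0],
  [0.3,0,0,0,0,0,0],
])

```text
time_s: 37.12
tool_pos: [0.6455, -0.1757, 0.1591]
tool_rot: [-180.0, 0.0, 3.1]
force: [0.3, 0.4, -0.2]
grip_width: 0.061
```

Run:
```python
from h import *
# scraper B: centre (.552,-.399) yaw 12.5 ; jaws across => yaw 102.5 or -77.5
plan((.55,-.40,.15,102.5,22)); plan((.55,-.40,.15,-77.5,22))
rect("wrist","staple_box"); rect("wrist","stapler"); rect("top","scraper",-1,3)
```

```text
t 37.12 at [ 0.6455 -0.1757  0.1591] [-180.     0.     3.1] w 0.061 q [-16.  27.  39.  87. -17.  73.  28.]
22 x [np.float64(-0.0121), np.float64(0.0036), np.float64(0.0004), np.float64(-0.0), np.float64(-0.0), np.float64(-4.52)] mm/row 12.6
t 37.12 at [ 0.6455 -0.1757  0.1591] [-180.     0.     3.1] w 0.061 q [-16.  27.  39.  87. -17.  73.  28.]
22 x [np.float64(0.0026), np.float64(0.0118), np.float64(0.0004), np.float64(-0.0), np.float64(0.0), np.float64(3.66)] mm/row 12.1
wrist staple_box 0.63 [299. 143. 353. 231.] zt 0.034 rect [ 646.  -176.1] [45. 70.] 1.9 pca 91.4 [ 0.646 -0.174]
wrist staple_box 0.42 [417.  41. 504. 148.] zt 0.039 rect [759.1 -94.8] [64. 58.] 79.0 pca 82.2 [ 0.758 -0.094]
top scraper 0.92 [469. 179. 487. 225.] zt 0.02 rect [ 552.6 -398.8] [116.  46.] 14.9 pca -167.4 [ 0.565 -0.394]
top scraper 0.7 [426. 294. 472. 316.] zt 0.021 rect [ 285.6 -317.6] [121.  49.] 88.1 pca 88.2 [ 0.286 -0.304]
```

jog_arm([
  [0.3,0.0026,0.0118,0.0004,0,0,3.66],
  [0.3,0.0026,0.0118,0.0004,0,0,3.66],
  [0.3,0.0026,0.0118,0.0004,0,0,3.66],
  [0.3,0.0026,0.0118,0.0004,0,0,3.66],
  [0.3,0.0026,0.0118,0.0004,0,0,3.66],
  [0.3,0.0026,0.0118,0.0004,0,0,3.66],
  [0.3,0.0026,0.0118,0.0004,0,0,3.66],
  [0.3,0.0026,0.0118,0.0004,0,0,3.66],
  [0.3,0.0026,0.0118,0.0004,0,0,3.66],
  [0.3,0.0026,0.0118,0.0004,0,0,3.66],
  [0.3,0.0026,0.0118,0.0004,0,0,3.66],
  [0.3,0.0026,0.0118,0.0004,0,0,3.66],
])

```text
time_s: 38.42
tool_pos: [0.634, -0.3175, 0.154]
tool_rot: [180.0, 0.0, -41.0]
force: [-0.6, 0.3, 0.9]
grip_width: 0.0608
```

jog_arm([
  [0.3,0.0026,0.0118,0.0004,0,0,3.66],
  [0.3,0.0026,0.0118,0.0004,0,0,3.66],
  [0.3,0.0026,0.0118,0.0004,0,0,3.66],
  [0.3,0.0026,0.0118,0.0004,0,0,3.66],
  [0.3,0.0026,0.0118,0.0004,0,0,3.66],
  [0.3,0.0026,0.0118,0.0004,0,0,3.66],
  [0.3,0.0026,0.0118,0.0004,0,0,3.66],
  [0.3,0.0026,0.0118,0.0004,0,0,3.66],
  [0.3,0.0026,0.0118,0.0004,0,0,3.66],
  [0.3,0.0026,0.0118,0.0004,0,0,3.66],
  [0.3,0,0,0,0,0,0],
  [0.3,0,0,0,0,0,0],
])

```text
time_s: 39.42
tool_pos: [0.5499, -0.4014, 0.1504]
tool_rot: [180.0, 0.0, -77.5]
force: [-0.5, 0.4, -0.3]
grip_width: 0.0612
```

Run:
```python
from h import *
im,d=cams.read_camera("wrist");p=cams.camera_params("wrist")
for o in outline_of("wrist","scraper")[:3]:
    P=cloud(p,d,o["pixels"]);Q=P[P[:,2]>.0115]  # handle+collar
    Hh=Q.copy(); ctr=P[:,:2].mean(0); w,v=np.linalg.eigh(np.cov((Q[:,:2]-Q[:,:2].mean(0)).T)); a=v[:,1]*np.sign(v[0,1])
    t=(P[:,:2]-Q[:,:2].mean(0))@a; mid=Q[:,:2].mean(0)+a*(t.min()+t.max())/2
    print(round(o["conf"],2),np.round(o["box"]),"len",round(t.max()-t.min(),4),"mid",mid.round(4),"yaw",np.degrees(np.arctan2(a[1],a[0])).round(1))
plan((.548,-.40,.0145,-77.5,8))
save("w5",im)
```

```text
0.73 [291. 117. 346. 247.] len 0.1205 mid [ 0.5523 -0.3993] yaw 12.8
t 39.52 at [ 0.5514 -0.4002  0.1504] [-180.     0.   -77.3] w 0.0611 q [ -5.  35.  57.  86. -30.  75. -23.]
8 x [np.float64(-0.0001), np.float64(0.0004), np.float64(0.017), np.float64(-0.0), np.float64(0.0), np.float64(0.02)] mm/row 17.0
```

View pics/w5.png

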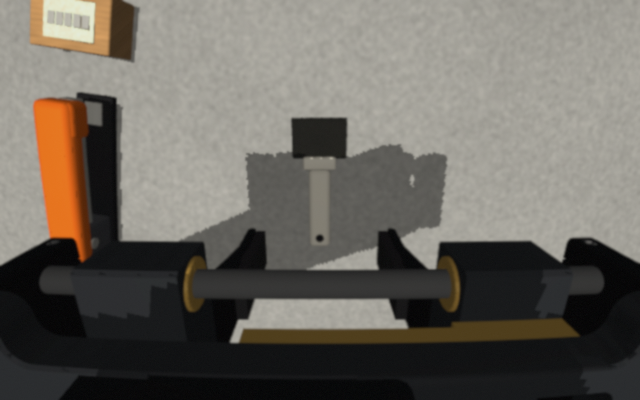

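jog_arm([
  [0.3,0,0.0006,0.017,0,0,0],
  [0.3,0,0.0006,0.017,0,0,0],
  [0.3,0,0.0006,0.017,0,0,0],
  [0.3,0,0.0006,0.017,0,0,0],
  [0.3,0,0.0006,0.017,0,0,0],
  [0.3,0,0.0006,0.017,0,0,0],
  [0.3,0,0.0006,0.017,0,0,0],
  [0.3,0,0,0.017,0,0,0],
  [0.3,0,0,0,0,0,0],
  [1,0,0,0,0,0,0],
  [1,0,0,0,0,0,0],
  [1,0,0,0,0,0,0],
])

```text
time_s: 40.52
tool_pos: [0.5467, -0.4018, 0.0148]
tool_rot: [-180.0, 0.0, -77.4]
force: [-0.1, -0.1, 0.0]
grip_width: 0.0482
```

jog_arm([
  [1,0,0,0,0,0,0],
  [1,0,0,0,0,0,0],
  [1,0,0,0,0,0,0],
  [1,0,0,0,0,0,0],
  [1,0,0,0,0,0,0],
  [1,0,0,0,0,0,0],
  [1,0,0,0,0,0,0],
  [1,0,0,0,0,0,0],
  [1,0,0,0,0,0,0],
])

```text
time_s: 41.27
tool_pos: [0.5463, -0.4019, 0.0148]
tool_rot: [-180.0, 0.0, -77.5]
force: [-0.4, 0.3, 1.6]
grip_width: 0.0195
```

jog_arm([
  [1,0,0,-0.015,0,0,0],
  [1,0,0,-0.03,0,0,0],
  [1,0,0,-0.03,0,0,0],
  [1,0,0,-0.03,0,0,0],
  [1,0,0,-0.03,0,0,0],
  [1,0,0,0,0,0,0],
  [1,0,0,0,0,0,0],
])

```text
time_s: 41.85
tool_pos: [0.547, -0.4034, 0.1528]
tool_rot: [-179.8, -0.2, -77.5]
force: [-0.4, 0.9, -0.3]
grip_width: 0.0196
```

Run:
```python
from h import *
plan((.497,-.009,.15,-87,18),(.497,-.009,.016,-87,8))
```

```text
t 41.85 at [ 0.547  -0.4034  0.1528] [-179.8   -0.2  -77.5] w 0.0196 q [ -5.  34.  57.  86. -30.  75. -23.]
18 x [np.float64(-0.0221), np.float64(-0.0003), np.float64(0.0001), np.float64(-0.01), np.float64(-0.01), np.float64(0.53)] mm/row 22.1
8 x [np.float64(0.0), np.float64(-0.0), np.float64(0.0167), np.float64(0.0), np.float64(0.0), np.float64(0.0)] mm/row 16.7
```

jog_arm([
  [1,-0.0221,-0.0003,0,0,0,0.53],
  [1,-0.0221,-0.0003,0,0,0,0.53],
  [1,-0.0221,-0.0003,0,0,0,0.53],
  [1,-0.0221,-0.0003,0,0,0,0.53],
  [1,-0.0221,-0.0003,0,0,0,0.53],
  [1,-0.0221,-0.0003,0,0,0,0.53],
  [1,-0.0221,-0.0003,0,0,0,0.53],
  [1,-0.0221,-0.0003,0,0,0,0.53],
  [1,-0.0221,-0.0003,0,0,0,0.53],
  [1,-0.0221,-0.0003,0,0,0,0.53],
  [1,-0.0221,-0.0003,0,0,0,0.53],
  [1,-0.0221,-0.0003,0,0,0,0.53],
])

```text
time_s: 42.85
tool_pos: [0.5043, -0.1388, 0.1486]
tool_rot: [179.9, 0.0, -83.9]
force: [0.6, 1.3, -0.6]
grip_width: 0.0198
```

jog_arm([
  [1,-0.0221,-0.0003,0,0,0,0.53],
  [1,-0.0221,-0.0003,0,0,0,0.53],
  [1,-0.0221,-0.0003,0,0,0,0.53],
  [1,-0.0221,-0.0003,0,0,0,0.53],
  [1,-0.0221,-0.0003,0,0,0,0.53],
  [1,-0.0221,-0.0003,0,0,0,0.53],
  [1,0,0,0,0,0,0],
  [1,0,0,0,0,0,0],
  [1,0,0,0,0,0,0],
])

```text
time_s: 43.6
tool_pos: [0.4956, -0.0085, 0.1492]
tool_rot: [179.9, -0.0, -87.0]
force: [-0.1, -0.5, 1.1]
grip_width: 0.0198
```

Run:
```python
from h import *
plan((.497,-.009,.025,-87,7))
```

```text
t 43.6 at [ 0.4956 -0.0085  0.1492] [179.9  -0.  -87. ] w 0.0198 q [-65.   4.  66. 113.  -4.  66. -84.]
7 x [np.float64(0.0001), np.float64(-0.0002), np.float64(0.0177), np.float64(0.01), np.float64(-0.01), np.float64(-0.0)] mm/row 17.7
```

jog_arm([
  [1,0,-0.0002,0.0177,0,0,0],
  [1,0,-0.0002,0.0177,0,0,0],
  [1,0,-0.0002,0.0177,0,0,0],
  [1,0,-0.0002,0.0177,0,0,0],
  [1,0,-0.0002,0.0177,0,0,0],
  [1,0,0,0.0177,0,0,0],
  [1,0,0,0.0177,0,0,0],
  [1,0,0,0,0,0,0],
  [1,0,0,0.0035,0,0,0],
  [1,0,0,0.003,0,0,0],
  [1,0,0,0.003,0,0,0],
  [1,0,0,0,0,0,0],
])

```text
time_s: 44.6
tool_pos: [0.4974, -0.0078, 0.0166]
tool_rot: [-180.0, 0.0, -87.0]
force: [-0.0, -0.2, 0.0]
grip_width: 0.0199
```

Run:
```python
from h import *
plan((.497,-.009,.0145,-87,3))
print(status.get_obs()["force"])
```

```text
t 44.6 at [ 0.4974 -0.0078  0.0166] [-180.    0.  -87.] w 0.0199 q [-53.  21.  58. 119. -22.  52. -70.]
3 x [np.float64(0.0004), np.float64(0.0002), np.float64(0.0007), np.float64(-0.01), np.float64(0.01), np.float64(-0.01)] mm/row 0.8
[-0.00063148 -0.24087732  0.03329534]
```

Now I lower 1.5 mm, release to a partial opening and rise.

jog_arm([
  [1,0,0,0.0008,0,0,0],
  [1,0,0,0.0007,0,0,0],
  [1,0,0,0,0,0,0],
  [0.4,0,0,0,0,0,0],
  [0.4,0,0,0,0,0,0],
  [0.4,0,0,0,0,0,0],
  [0.4,0,0,0,0,0,0],
  [0.4,0,0,0,0,0,0],
  [0.4,0,0,-0.01,0,0,0],
  [0.4,0,0,-0.03,0,0,0],
  [0.4,0,0,-0.03,0,0,0],
  [0.4,0,0,-0.03,0,0,0],
])

```text
time_s: 45.6
tool_pos: [0.4967, -0.0086, 0.1161]
tool_rot: [179.9, -0.1, -87.1]
force: [1.7, 0.3, 1.1]
grip_width: 0.052
```

jog_arm([
  [0.4,0,0,-0.03,0,0,0],
  [0.4,0,0,-0.03,0,0,0],
  [0.4,0,0,-0.03,0,0,0],
  [0.4,0,0,-0.03,0,0,0],
  [0.4,0,0,-0.03,0,0,0],
  [0.4,0,0,0,0,0,0],
  [0.4,0,0,0,0,0,0],
  [0.4,0,0,0,0,0,0],
])

```text
time_s: 46.27
tool_pos: [0.4967, -0.0081, 0.2644]
tool_rot: [180.0, 0.0, -87.0]
force: [0.1, 0.3, 0.9]
grip_width: 0.052
```

Run:
```python
from h import *
plan()
rect("wrist","scraper",.003,1)
im,d=cams.read_camera("wrist");save("w6",im)
for c in("scene",):
    for n in("wide_roll","narrow_roll","pencil_cup","jar"): im=ring(c,n,1)
    for n in("staple_box","stapler","tape_measure","tape_gun"): rect(c,n,None,1)
    rect(c,"scraper",.003,3)
save("s6",cv2.resize(im[110:350,150:470],(800,600),interpolation=cv2.INTER_CUBIC))
```

```text
t 46.27 at [ 0.4967 -0.0081  0.2644] [180.   0. -87.] w 0.052 q [-69.  -7.  63. 103.   6.  80. -94.]
wrist scraper 0.86 [532.   0. 562.  18.] zt 0.008 rect [ 696.9 -265.4] [17. 39.] 6.7 pca 101.6 [ 0.698 -0.263]
scene wide_roll 0.96 [372. 176. 409. 203.] z 0.046 [0.6226 0.1638] 0.0515
scene narrow_roll 0.96 [379. 165. 406. 188.] z 0.072 [0.6186 0.1684] 0.0511
scene pencil_cup 0.68 [356. 197. 381. 236.] z 0.092 [ 0.6288 -0.0041] 0.0355
scene jar 0.74 [419. 185. 444. 218.] z 0.083 [0.7552 0.1414] 0.0306
scene staple_box 0.9 [323. 249. 354. 279.] zt 0.035 rect [ 647.6 -176.2] [47. 74.] 2.1 pca 93.7 [ 0.648 -0.178]
scene stapler 0.7 [267. 224. 320. 263.] zt 0.059 rect [ 518.2 -186.2] [138.  36.] 2.5 pca -178.2 [ 0.526 -0.189]
scene tape_measure 0.77 [380. 244. 418. 274.] zt 0.038 rect [759.9 -95.5] [65. 58.] 79.6 pca 61.7 [ 0.763 -0.098]
scene tape_gun 0.81 [312. 154. 365. 193.] zt 0.053 rect [483.3 182.4] [ 70. 117.] 25.9 pca 100.3 [0.49  0.174]
scene scraper 0.85 [340. 293. 361. 338.] zt 0.016 rect [ 730.8 -299.6] [ 47. 122.] 19.3 pca 110.4 [ 0.73  -0.293]
scene scraper 0.8 [306. 201. 349. 225.] zt 0.016 rect [503.1  -5.8] [121.  52.] 1.5 pca -175.4 [ 0.513 -0.008]
scene scraper 0.68 [172. 233. 211. 262.] zt 0.014 rect [ 284.4 -318.1] [123.  50.] 84.5 pca 88.6 [ 0.288 -0.314]
```

View pics/w6.png

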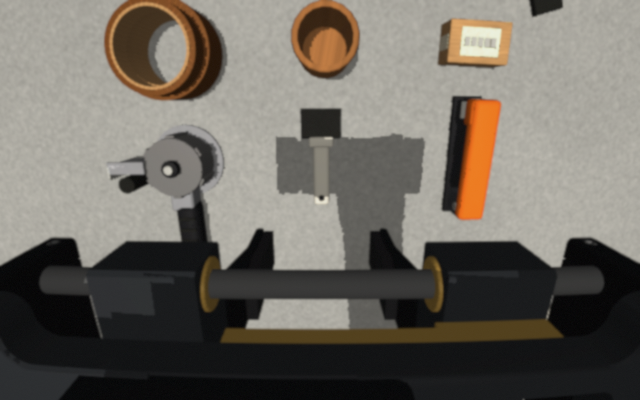

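View pics/s6.png

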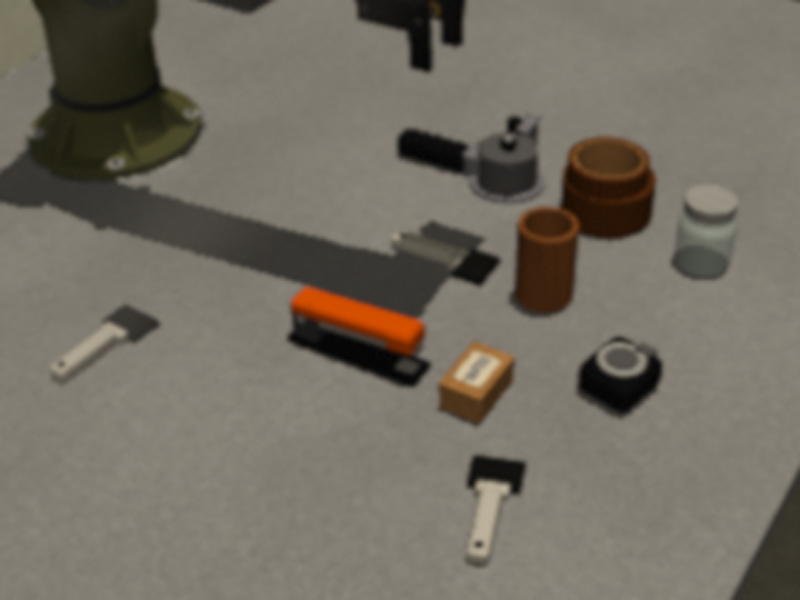

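The wrist view shows stack, cup and box in one row (pixels (165,48), (325,40), (476,43)), and the scraper at (321,155) between the gun and stapler. The scene view agrees. I'm handing in.

```bash
python3 -c "
from cell import env; print(env.sign_off())"
```

```text
the job is handed in; nothing more can be done
None
```

The packing kit is set out and the job was handed in at about 47 s of the 139 s allowed. My last measurements put every item within its tolerance, but the sign-off gives no verdict.

All figures below are camera estimates:

| Item | Measured result | Required |
|---|---|---|
| Wide roll behind the gun | 128 mm ahead, about 4 mm sideways | 113–150 mm, 18 mm |
| Narrow roll on the wide roll | within about 2 mm of centre in the wrist view, top at 74 mm | 12 mm |
| Staple box behind the stapler | 132 mm ahead, within 1° of square | 113–150 mm, 0.25 rad |
| Cup to its neighbours | 174 mm to the rolls, 172 mm to the box; 128 mm (gun) and 123 mm (stapler) ahead | 150–210 mm, 103–160 mm |
| Scraper to the tools | 172 mm to the gun, 176 mm to the stapler, handle towards the robot | 150–210 mm |

- **Missed grasp:** the first grip on the wide roll failed because I lifted before the fingers had closed. The roll slid about 3 mm and stayed flat; the second grip worked.
- **Scraper:** I used the right-most of the three, at top-camera pixel (478,202).
- **Things to leave alone:** the gun, stapler, tape measure and jar measured in the same places as at the start, to within camera error.
- **Disagreements at the end:**
  - The scene camera's fits of the two rolls differed by about 6 mm, because that view is partly hidden.
  - The wrist detector reported a look-alike scraper instead of the placed one. I relied on the picture and the scene camera for that one.

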